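# Turn the sprung wheel by its tread and seat the bolt in its pocket

## Task

Turn the rubber-tyred wheel on its stand (the friction of a fingertip on the tread is enough; press only lightly, its sprung bearings are delicate) until the square pocket that is hidden in the guard stands at the top. Then stand the hex bolt, head down, in the pocket, so that it is upright on the pocket's floor with the pocket still at the top; leave everything else on the bench where it is.

Things in the scene. Friction and masses are not known exactly. Their poses are not given: they have to be found in the camera images.
- foot: Fixed grey steel foot of the wheel stand, 190 x 160 x 12 mm, with an open-topped guard (walls up to 100 mm above the bench) round the wheel's lower half. Origin: centre of its underside, on the bench, straight below the middle of the axle. Its y axis is the axle's direction; along its x axis runs the top of the wheel.
- tread_line (a point): Point on the bench straight below the middle of the wheel's rubber tread (y = -18 mm of the foot, axes as the foot). The tread is plain, 160 mm in diameter, 30 mm wide. The axle's posts are clamped at a height that differs each time and is not reported: the tread's top lies anywhere from 185 to 209 mm above the bench, to be found by touch.
- axle_line (a point): Point on the bench straight below the middle of the axle. The bearings are sprung: above about 3 N the whole wheel sinks straight down, about 1 mm per 1.5 N, 12 mm at most, and rises again. They are delicate: the robot must never press the wheel with more than 15 N, so it cannot be pinched either. About 1.3 N along the tread turns it; it stays where it is left.
- wheel (a joint): Angle of the wheel in rad, no end stops; 0 (or a whole turn, 6.283) = the pocket is exactly at the top. It grows when the top of the wheel moves towards the foot's +x. At the start it is between 1.9 and 4.4, the pocket hidden in the guard.
- pocket_line (a point): Point on the bench straight below the pocket when that is at the top (y = +18 mm of the foot). The pocket is a square steel cup, the only one, on the 114 mm aluminium drum beside the tread: 31 x 31 mm inside, 4 mm walls, 14 mm deep, open outward. At the top its mouth is 6 mm and its floor 20 mm lower than the tread's top.
- bolt: Steel hex bolt standing upright on its head on the bench: head 21 x 24 mm and 10 mm high at the bottom, shank 15 mm diameter, 85 mm high in all, about 110 g. Origin: centre of the underside of the head; z along the shank, up.
- tape: Black tape roll lying flat, 102 mm diameter, 24 mm high; bystander. Origin: centre of its underside.
- case: Orange blade case, 215 x 72 x 35 mm; bystander. Origin: centre of its underside.
- spanner: Steel spanner, 168 mm long; bystander. Origin: centre of its underside.
- nut: Loose hex nut, 28 x 32 x 13 mm; bystander. Origin: centre of its underside.
- pliers: Combination pliers, 170 mm long; bystander. Origin: centre of its underside.
- bearing: Ball bearing lying flat, 72 mm diameter, 17 mm high; bystander. Origin: centre of its underside.
- jar: Closed jar of small parts, 62 mm diameter, 93 mm high; bystander. Origin: centre of its underside.

How it is judged:
On the way:
1. the pocket stands at the top, within 0.12 rad, the wheel at rest and the bolt not yet in it ((value of joint wheel between -6.4032 and -6.1632 rad or value of joint wheel between -0.12 and 0.12 rad or value of joint wheel between 6.1632 and 6.4032 rad) and velocity of joint wheel between -0.1 and 0.1 rad/s and contact force between bolt and pocket_floor below 0.05 N), for 0.3 s.
At the end, for the whole second after the job is handed in: The bolt stands head down on the floor of the pocket, upright within 0.25 rad and at rest, and the pocket is at the top within 0.12 rad ((value of joint wheel between -6.4032 and -6.1632 rad or value of joint wheel between -0.12 and 0.12 rad or value of joint wheel between 6.1632 and 6.4032 rad) and contact force between bolt and pocket_floor above 0.2 N and angle between bolt's own z axis and vertical below 0.25 rad and height (world z) of bolt above 0.15 m and linear speed of bolt below 0.02 m/s and velocity of joint wheel between -0.05 and 0.05 rad/s); the robot touches nothing.
It fails at once if the robot presses on the wheel with more than 15 N (contact force between any of the fingers, the arm and wheel above 15 N).
It fails at once if a bystander is moved by more than 30 mm (distance of any of tape, case, spanner, nut, pliers, bearing, jar from where it was at the start of the episode above 0.03 m).
It also fails if it takes over 72 s, if anything falls off the work surface, if the arm or the gripper's body presses on something with over 40 N, if the wrist force passes 120 N, or if a joint passes its speed limit or range.

## Robot

A 7-joint arm with a two-finger parallel gripper is mounted at the origin on a cart in front of the work surface, level with it; the furniture and walls round the work are solid. World frame = base frame: x ahead of the robot, y to its left, z up, the work surface at z = 0. Lengths are in m, angles in rad, forces in N, time in s.
With the tool pointing down it reaches from about 0.425 to 1.025 m from the base axis. Payload 9.4 kg.
Tool frame: the origin (TCP) lies at the very end of the fingers, on their centre line; the grasp point (between the pads) lies 19 mm behind it; z points along the fingers, y is the direction in which the jaws open and shut (so a half turn about z gives the same grasp; the last joint's range is limited). The gripper opens to 93 mm and grips with 3 to 60 N. Pads are 15 mm wide; open, the fingers measure 128 mm over their backs; the gripper's body (75 mm by 188 mm) begins 65 mm behind the grasp point.
Start: joints at [-1.262, 0.599, -0.003, 1.599, 0.002, 0.943, -0.08], TCP at [0.273, 0.672, 0.219] pointing down, gripper open.
Joint ranges: [-2.57, 2.57], [-0.35, 1.97], [-1.29, 1.29], [0.11, 2.56], [-1.05, 4.19], [0.11, 1.86], [-2.63, 2.63]. Speed limits (rad/s): [2.22, 2.22, 3.01, 3.01, 3.14, 3.14, 3.14].

## Interface

Orientations are given as a unit quaternion [w, x, y, z].
In Python, from bench import bot, viewer gives the robot as it stands.
- The arm moves only by the tool step_arm, never from a script. Its argument "increments" is a list that holds one entry, the list of rows, each a list of 4 numbers: the shift along the world's x, y, z in mm, then the turn about the world's z in degrees. In form: [[[x, y, z, twist], ...]]. A call has 1 to 10 rows; each row is the pose to reach, as a shift and turn from the pose commanded when the call began; what a row does not reach only later rows make up. A row lasts 1/10 s, in which the tool goes at most 50 mm and 8.59 degrees, less where a joint would pass 70% of its speed; a pose out of reach is approached as far as the arm can. A call with a gripper value outside its range is refused whole. "jaw" is the finger opening in mm, from 0 to 93, set as the call begins (left out, the last holds). The fingers move at their own pace and stop on an object; "newtons" is the grip in N (left out, the last holds). Time passes only in rows, so rows that repeat a pose let the fingers close. It gives the time, the measured TCP pose, the force and the opening at its end, in the units of the state.
- bot.read_state(): the state, without advancing time (a new reading comes with each control period).
- viewer.snapshot(name): name is "side" or "top"; returns the picture (400x640x3 uint8, red, green, blue); there is no depth.
- viewer.camera_info(name): a dict with "vertical_fov" (degrees; the focal length in pixels is half the picture's height over the tangent of half this angle, whatever the lens; pixels are square), "cx", "cy" (the principal point, pixels), "R" (3x3) and "t" (3): a world point X has camera coordinates R X + t. Camera axes: x right, y down, z forward; pixel columns grow to the right and rows downward; lengths in m; the calibration is good to about 2 mm. A picture is of the moment at which its call begins. camera_info takes no time and is no camera call.
- bot.hand_in(): hands the job in, once; it reports no verdict.
The state is a dict: "time_s": time; "qpos": joint angles; "dq": joint speeds; "joint_torque": joint torques, N m; "tcp_pos": TCP position; "tcp_rot": TCP orientation; "ft_force": force on the tool from outside, world axes, zero at the start; "moment": the same for the moment, N m; "grip_width": finger opening in m.
Only numpy, scipy, OpenCV 4.12 (cv2) and the standard library are available. Lean on these libraries where they do the work, as an engineer would, in place of code of your own. Each camera call takes 0.05 s, during which the arm holds its last target.

## Working session

There is one attempt and no reset: what is moved stays moved. The work goes in short steps, Python scripts to look and compute and a tool call to move; the robot and the scene stay as the last step left them, time stands still between calls to the robot, and variables do not carry over. Pictures are saved under pics/ and viewed, and the job is handed in when it is done.

Besides the shell and the picture viewer there is one more tool, called after "Call:" in YAML: its name, and indented under it one key for each argument. step_arm: Moves the arm, as the interface text tells. Its arguments: {"type":"object","properties":{"increments":{"type":"array","items":{"type":"array","items":{"type":"array","items":{"type":"number"}}}},"jaw":{"type":"number"},"newtons":{"type":"number"}},"required":["increments"]}

```bash
mkdir -p pics; ls
python3 - <<'E'
from bench import bot, viewer
import cv2
for n in("side","top"):
    i=viewer.camera_info(n); print(n,i)
    cv2.imwrite(f"pics/{n}0.png",viewer.snapshot(n)[:,:,::-1])
print(bot.read_state())
E
```

```text
pics
side {'vertical_fov': 45.358839243879714, 'cx': 312.8742660550906, 'cy': 195.13438571019486, 'R': array([[ 0.9990306 ,  0.04143689,  0.01486061],
       [ 0.03810549, -0.64498853, -0.76324162],
       [-0.02204143,  0.76306801, -0.64594225]]), 't': array([-0.49773646,  0.11700655,  1.32052387])}
top {'vertical_fov': 42.06276338583211, 'cx': 322.96860424372426, 'cy': 204.79477375173462, 'R': array([[ 0.03630747, -0.99931561, -0.00707685],
       [-0.96805286, -0.03341175, -0.24851017],
       [ 0.24810365,  0.01587354, -0.96860343]]), 't': array([0.06401319, 0.51554146, 1.70722783])}
{'time_s': 0.1, 'qpos': array([-1.26171797,  0.60004911, -0.00258645,  1.60000245,  0.00182248,
        0.94291759, -0.07978507]), 'dq': array([ 0.0010796 , -0.00087852, -0.00099523, -0.00113213,  0.00142878,
        0.00103905,  0.00095966]), 'joint_torque': array([ 5.45158589e-03, -7.66559386e+01,  1.50219798e+00, -2.52932578e+01,
       -5.22580615e-02,  1.36282176e-02,  7.97066332e-05]), 'tcp_pos': array([0.27263838, 0.67133335, 0.21785977]), 'tcp_rot': array([-7.11022199e-05,  1.91635304e-01,  9.81465964e-01, -6.83425231e-04]), 'ft_force': array([-0.09047561,  0.41179752,  0.176376  ]), 'moment': array([ 0.01767336,  0.02001765, -0.06556927]), 'grip_width': 0.09305196072177901}
```

View pics/side0.png

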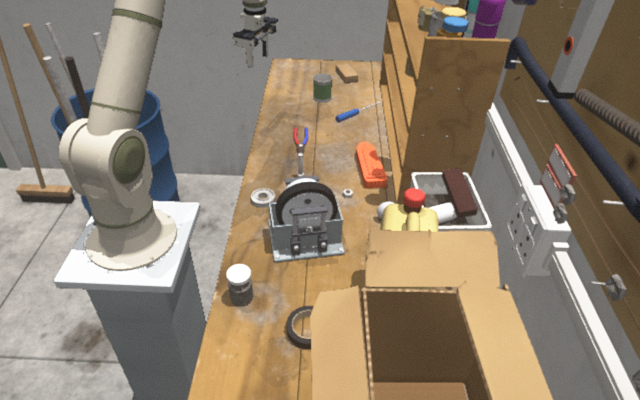

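View pics/top0.png

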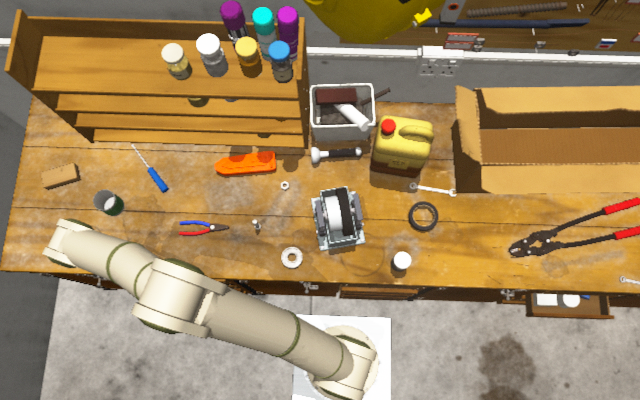

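The side view shows the wheel at about (305,210). In the top view the wheel is at (338,215), and a small upright item near (257,226) is likely the bolt. I'll zoom in.

Run:
```python
import cv2,numpy as np
t=cv2.imread("pics/top0.png");s=cv2.imread("pics/side0.png")
a=cv2.resize(t[170:280,230:380],None,fx=5,fy=5,interpolation=cv2.INTER_CUBIC)
b=cv2.resize(s[120:265,225:365],None,fx=4,fy=4,interpolation=cv2.INTER_CUBIC)
cv2.imwrite("pics/ta.png",a);cv2.imwrite("pics/sb.png",b)
```

```text
(no output)
```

View pics/ta.png

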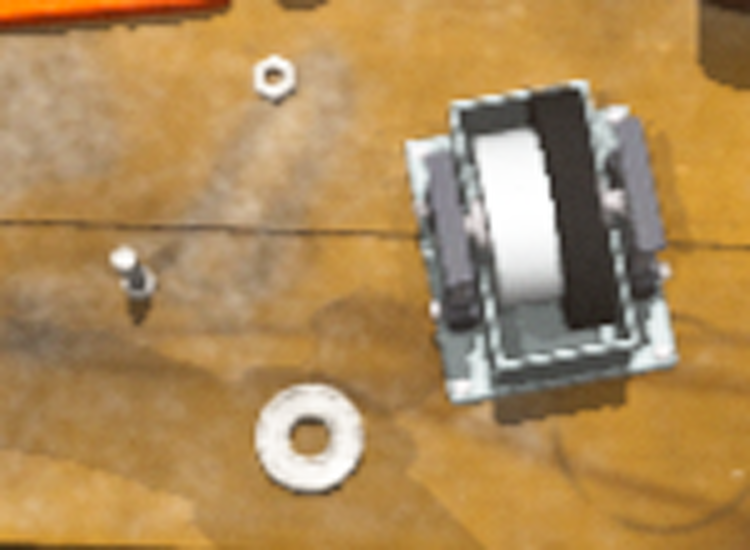

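View pics/sb.png

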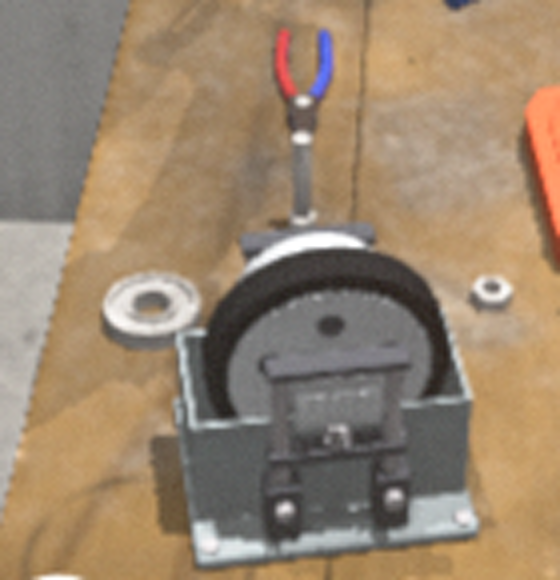

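```bash
cat > h.py <<'E'
import numpy as np,cv2
from bench import bot,viewer
def cam(n):
    i=viewer.camera_info(n);f=200/np.tan(np.radians(i['vertical_fov']/2))
    return f,i['cx'],i['cy'],np.array(i['R']),np.array(i['t'])
def ray(n,u,v):
    f,cx,cy,R,t=cam(n);return -R.T@t,R.T@np.array([(u-cx)/f,(v-cy)/f,1])
def plane(n,u,v,z):
    c,d=ray(n,u,v);return c+d*(z-c[2])/d[2]
def proj(n,X):
    f,cx,cy,R,t=cam(n);p=R@np.array(X)+t;return f*p[:2]/p[2]+[cx,cy]
def tri(a,b):
    (c1,d1),(c2,d2)=a,b
    s=np.linalg.lstsq(np.c_[d1,-d2],c2-c1,rcond=None)[0]
    p,q=c1+s[0]*d1,c2+s[1]*d2;return (p+q)/2,np.linalg.norm(p-q)
E
python3 - <<'E'
from h import *
T=lambda x,y:(230+(x+.5)/5-.5,170+(y+.5)/5-.5); S=lambda x,y:(225+(x+.5)/4-.5,120+(y+.5)/4-.5)
print("foot top corners")
for p in[(408,140),(453,402),(675,364)]: print(plane("top",*T(*p),.012))
for p in[(197,566),(480,535)]: print("s",plane("side",*S(*p),.012))
print("guard")
for p in[(451,103),(586,83),(500,366),(637,344)]: print(plane("top",*T(*p),.1))
for p in[(177,335),(186,428),(470,400)]: print("s",plane("side",*S(*p),.1))
print("bolt top t",plane("top",*T(123,259),.085),"head",plane("top",*T(140,285),.01))
print("bolt top s",plane("side",*S(302,137),.085),plane("side",*S(303,219),.005))
for n in("top","side"): 
  for X in [(.5,0,0),(.55,0,0.1)]: print(n,proj(n,X))
E
```

```text
foot top corners
[0.55135181 0.1255349  0.012     ]
[0.36598357 0.08679116 0.012     ]
[ 0.39780279 -0.06519685  0.012     ]
s [ 0.39952434 -0.07561056  0.012     ]
s [ 0.58401146 -0.03806098  0.012     ]
guard
[0.55433853 0.09415306 0.1       ]
[0.57145816 0.00377891 0.1       ]
[0.37632086 0.05527517 0.1       ]
[ 0.39410171 -0.03412745  0.1       ]
s [0.37622902 0.05095775 0.1       ]
s [ 0.3919355 -0.0380489  0.1      ]
s [ 0.57278489 -0.00162739  0.1       ]
bolt top t [0.44267878 0.30968576 0.085     ] head [0.44090524 0.3078502  0.01      ]
bolt top s [0.44454065 0.30616647 0.085     ] [0.44520637 0.30539413 0.005     ]
top [346.30772062 213.74646306]
top [347.76596152 192.36592201]
side [313.52439861 244.86143976]
side [333.35115013 218.85268943]
```

Call:
step_arm:
  increments:
    - [[0,-20,30,-5],[10,-60,50,-13],[25,-105,62,-21],[40,-150,62,-29],[55,-195,62,-37],[70,-240,62,-45],[85,-285,62,-53],[100,-330,62,-56],[115,-375,62,-56],[128,-415,62,-56]]
  jaw: 0
  newtons: 20

```text
time_s: 1.1
tcp_pos: [0.401, 0.2544, 0.2806]
tcp_rot: [0.0, 0.63, 0.776, -0.0]
ft_force: [0.9, 0.2, 0.6]
grip_width: 0.0175
```

Call:
step_arm:
  increments:
    - [[14,-45,0,0],[28,-90,0,0],[42,-135,0,0],[56,-175,-5,0],[66,-208,-15,0],[73,-230,-25,0],[77,-241,-40,0],[77,-244,-52,0],[77,-244,-58,0],[77,-244,-60,0]]

```text
time_s: 2.1
tcp_pos: [0.4774, 0.0128, 0.2201]
tcp_rot: [-0.0, 0.63, 0.777, -0.0]
ft_force: [0.6, -0.4, 0.8]
grip_width: 0.0006
```

Run:
```python
from h import *
s=viewer.snapshot("side")[:,:,::-1];t=viewer.snapshot("top")[:,:,::-1]
a=cv2.resize(s[110:265,225:365],None,fx=3.5,fy=3.5,interpolation=cv2.INTER_CUBIC)
b=cv2.resize(t[160:280,280:380],None,fx=3,fy=4.5,interpolation=cv2.INTER_CUBIC)
b=cv2.resize(b,(300,a.shape[0]))
cv2.imwrite("pics/c1.png",np.hstack([a,b]))
S=bot.read_state();print(S['time_s'],S['tcp_pos'],S['ft_force'],S['grip_width'],S['qpos'])
```

```text
2.2 [0.47776603 0.01313891 0.22062919] [ 0.61593594 -0.37455876 -0.19922816] 0.00014180774254319168 [-0.46342277  0.32035472  0.41467527  2.16641445 -0.20054862  0.69057781
  0.29605095]
```

View pics/c1.png

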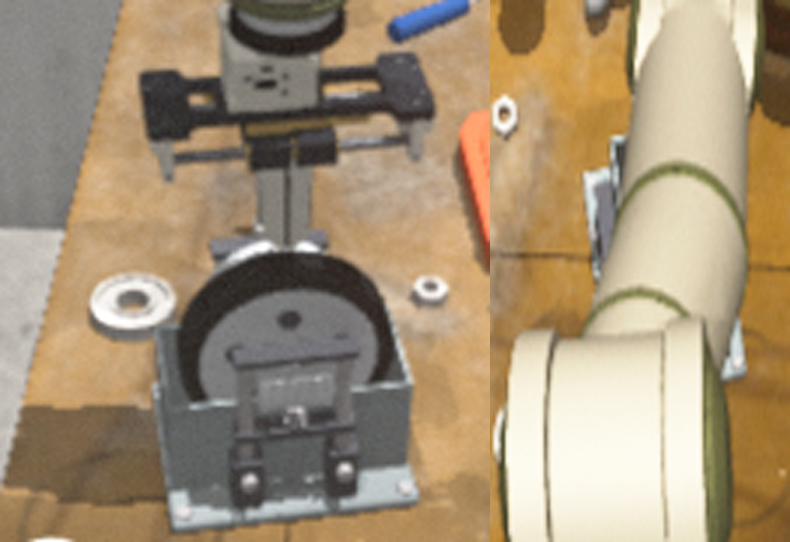

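Call:
step_arm:
  increments:
    - [[0,-3,-4,0],[1,-6,-8,0],[1,-6,-10,0],[1,-6,-11,0],[1,-6,-12,0],[1,-6,-13,0],[1,-6,-13,0]]

```text
time_s: 2.9
tcp_pos: [0.4788, 0.0068, 0.2075]
tcp_rot: [-0.0, 0.63, 0.777, -0.0]
ft_force: [-0.1, -0.3, -0.4]
grip_width: 0.0004
```

Call:
step_arm:
  increments:
    - [[0,0,-1,0],[0,0,-2,0],[0,0,-3,0],[0,0,-4,0],[0,0,-4,0]]

```text
time_s: 3.4
tcp_pos: [0.4788, 0.0067, 0.2037]
tcp_rot: [-0.0, 0.63, 0.777, 0.0]
ft_force: [-1.1, 0.4, 4.6]
grip_width: 0.0008
```

Call:
step_arm:
  increments:
    - [[3,0.6,0,0],[8,1.7,0,0],[13,2.7,0,0],[18,3.8,0,0],[22,4.6,0,0],[24,5,0,0]]

```text
time_s: 4.0
tcp_pos: [0.5034, 0.0118, 0.2034]
tcp_rot: [0.0, 0.63, 0.777, -0.0]
ft_force: [-0.4, 0.6, -0.2]
grip_width: 0.0003
```

Run:
```python
from h import *
s=viewer.snapshot("side")[:,:,::-1]
a=cv2.resize(s[110:265,225:365],None,fx=3.5,fy=3.5,interpolation=cv2.INTER_CUBIC)
cv2.imwrite("pics/c2.png",a)
S=bot.read_state();print(S['time_s'],S['tcp_pos'],S['ft_force'])
```

```text
4.05 [0.5034948  0.01187348 0.20347586] [0.33977123 0.43329705 0.41199109]
```

View pics/c2.png

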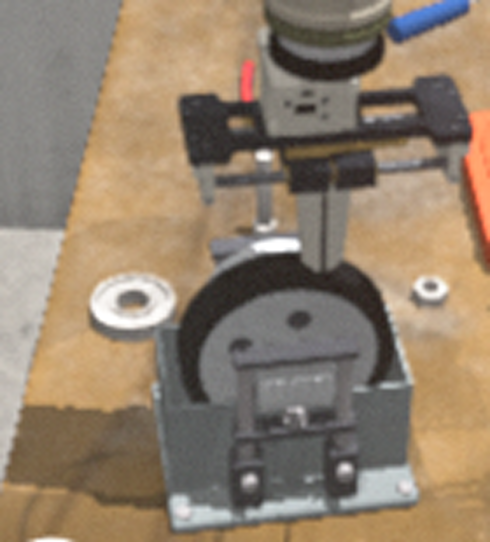

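Call:
step_arm:
  increments:
    - [[0,0,8,0],[-15,-3,13,0],[-40,-8,13,0],[-52.5,-11,8,0],[-52.5,-11,3,0],[-52.5,-11,-1,0],[-52.5,-11,-3,0]]

```text
time_s: 4.75
tcp_pos: [0.4509, 0.0009, 0.2005]
tcp_rot: [0.0, 0.63, 0.777, 0.0]
ft_force: [0.7, 0.9, 0.2]
grip_width: 0.0006
```

Call:
step_arm:
  increments:
    - [[4,0.8,0.7,0],[10,2,1.6,0],[16,3.3,1.9,0],[22,4.5,2,0],[28,5.7,2,0],[34,7,1.9,0],[40,8.2,1.6,0],[46,9.4,1,0],[52,10.7,0.3,0],[55,11.3,0,0]]

```text
time_s: 5.75
tcp_pos: [0.5063, 0.0124, 0.2006]
tcp_rot: [0.0, 0.63, 0.777, 0.0]
ft_force: [-0.4, 1.7, 3.8]
grip_width: 0.0003
```

```bash
cat > sn.py <<'E'
import sys
from h import *
s=viewer.snapshot("side")[:,:,::-1]
a=cv2.resize(s[110:265,225:365],None,fx=3.5,fy=3.5,interpolation=cv2.INTER_CUBIC)
cv2.imwrite(f"pics/{sys.argv[1]}.png",a)
S=bot.read_state();print(S['time_s'],S['tcp_pos'],S['ft_force'])
E
python3 sn.py c3
```

```text
5.8 [0.50648014 0.01230076 0.2005004 ] [0.30487444 2.13586167 2.84508721]
```

View pics/c3.png

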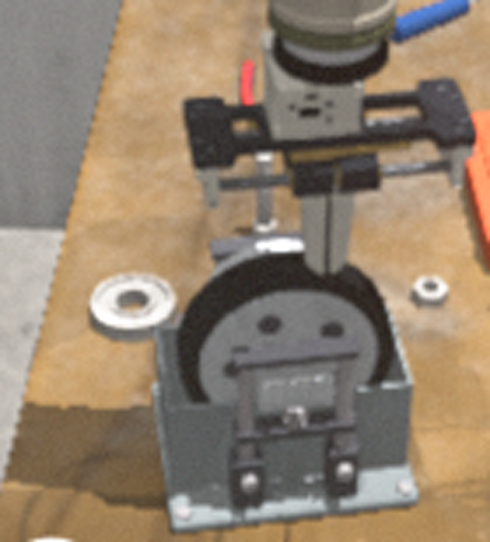

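Call:
step_arm:
  increments:
    - [[0,0,8,0],[-15,-3,15,0],[-40,-8,15,0],[-53,-10.9,9,0],[-53,-10.9,3,0],[-53,-10.9,0,0],[-53,-10.9,-0.5,0]]

```text
time_s: 6.5
tcp_pos: [0.4523, 0.001, 0.2]
tcp_rot: [-0.0, 0.63, 0.777, -0.0]
ft_force: [-1.8, 0.0, 4.3]
grip_width: 0.0008
```

Call:
step_arm:
  increments:
    - [[4,0.8,1,0],[10,2,2,0],[16,3.3,2.3,0],[22,4.5,2.4,0],[28,5.7,2.4,0],[34,7,2.3,0],[40,8.2,2,0],[46,9.4,1.4,0],[52,10.7,0.6,0],[55,11.3,0.3,0]]

```text
time_s: 7.5
tcp_pos: [0.5082, 0.0127, 0.2003]
tcp_rot: [0.0, 0.63, 0.777, 0.0]
ft_force: [-0.7, -0.3, 1.7]
grip_width: 0.0005
```

```bash
python3 sn.py c4
```

```text
7.55 [0.50836257 0.01260999 0.20020914] [0.84053893 1.57999965 1.33891981]
```

View pics/c4.png

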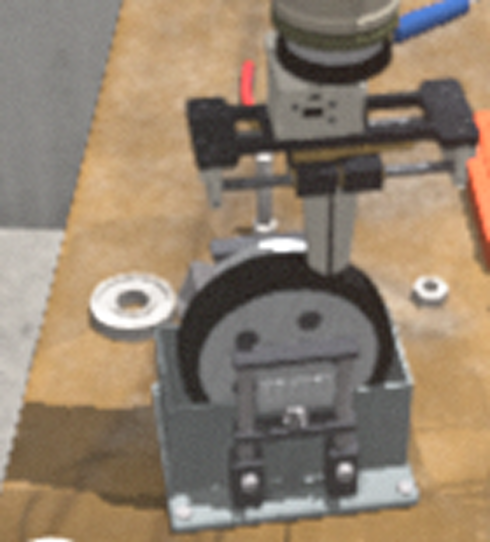

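The pocket cup has appeared left of the tread at about (195,285) in the crop. I'll do one more stroke.

Call:
step_arm:
  increments:
    - [[0,0,8,0],[-15,-3,15,0],[-40,-8,15,0],[-53,-10.9,9,0],[-55,-11.3,3,0],[-55,-11.3,0,0],[-55,-11.3,-0.3,0]]

```text
time_s: 8.25
tcp_pos: [0.4521, 0.0011, 0.2]
tcp_rot: [-0.0, 0.63, 0.777, -0.0]
ft_force: [-3.0, -0.1, 3.4]
grip_width: 0.0003
```

Call:
step_arm:
  increments:
    - [[4,0.8,1,0],[10,2,2,0],[16,3.3,2.3,0],[22,4.5,2.4,0],[28,5.7,2.4,0],[34,7,2.3,0],[40,8.2,2,0],[46,9.4,1.4,0],[52,10.7,0.6,0],[55,11.3,0.3,0]]

```text
time_s: 9.25
tcp_pos: [0.5083, 0.0127, 0.2003]
tcp_rot: [0.0, 0.63, 0.777, 0.0]
ft_force: [-0.9, 0.6, 1.2]
grip_width: 0.0006
```

```bash
python3 sn.py c5
```

```text
9.3 [0.50834179 0.01255359 0.20018645] [2.32876184 1.01382259 1.09888953]
```

View pics/c5.png

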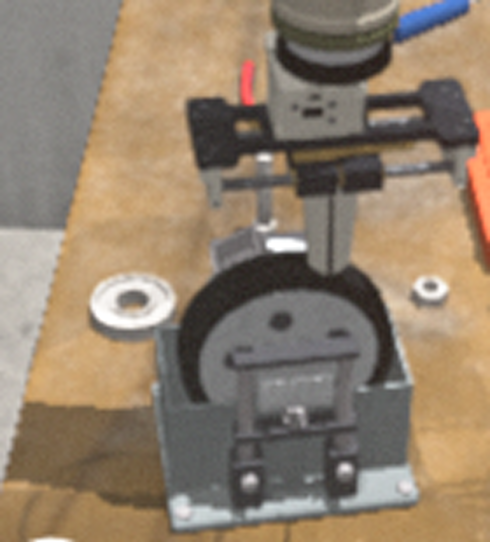

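```bash
cat > geo.py <<'E'
from h import *
C=np.array([.4741,.028,0]);yaw=np.radians(11.8)
X=np.array([np.cos(yaw),np.sin(yaw),0]);Y=np.array([-np.sin(yaw),np.cos(yaw),0]);Z=np.array([0,0,1.]);H=.125
def W(x,y,z): return C+x*X+y*Y+z*Z
def cup(th,r=74):
    e=np.sin(th)*X+np.cos(th)*Z; t=np.cos(th)*X-np.sin(th)*Z
    return [W(0,0,H)+.018*Y+e*r/1e3+t*a/1e3+Y*b/1e3 for a,b in((-19.5,-19.5),(19.5,-19.5),(19.5,19.5),(-19.5,19.5))]
E
python3 - <<'E'
from geo import *
for d in(-10,-20,-25,-30,-35,-40,-50):
    print(d,[tuple(np.round((proj("side",p)-[225,110]+.5)*3.5)) for p in cup(np.radians(d))])
E
```

```text
-10 [(np.float64(238.0), np.float64(261.0)), (np.float64(291.0), np.float64(249.0)), (np.float64(282.0), np.float64(216.0)), (np.float64(231.0), np.float64(228.0))]
-20 [(np.float64(222.0), np.float64(270.0)), (np.float64(272.0), np.float64(251.0)), (np.float64(264.0), np.float64(218.0)), (np.float64(215.0), np.float64(237.0))]
-25 [(np.float64(214.0), np.float64(275.0)), (np.float64(263.0), np.float64(253.0)), (np.float64(255.0), np.float64(220.0)), (np.float64(208.0), np.float64(242.0))]
-30 [(np.float64(208.0), np.float64(281.0)), (np.float64(254.0), np.float64(255.0)), (np.float64(247.0), np.float64(222.0)), (np.float64(202.0), np.float64(247.0))]
-35 [(np.float64(202.0), np.float64(286.0)), (np.float64(245.0), np.float64(258.0)), (np.float64(238.0), np.float64(225.0)), (np.float64(196.0), np.float64(253.0))]
-40 [(np.float64(196.0), np.float64(293.0)), (np.float64(237.0), np.float64(262.0)), (np.float64(230.0), np.float64(229.0)), (np.float64(190.0), np.float64(259.0))]
-50 [(np.float64(188.0), np.float64(306.0)), (np.float64(221.0), np.float64(271.0)), (np.float64(214.0), np.float64(237.0)), (np.float64(182.0), np.float64(272.0))]
```

Run:
```python
import cv2
a=cv2.imread("pics/c5.png")
cv2.imwrite("pics/c5z.png",cv2.resize(a[200:330,170:330],None,fx=4.5,fy=4.5))
```

```text
(no output)
```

View pics/c5z.png

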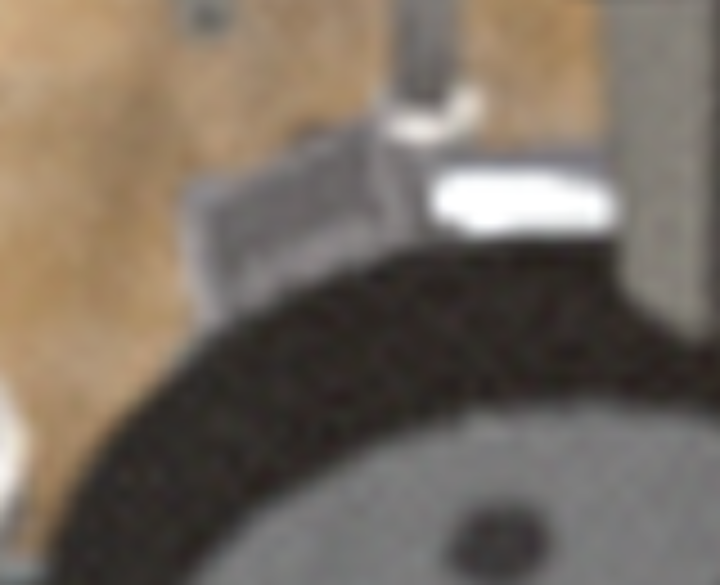

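Call:
step_arm:
  increments:
    - [[0,0,8,0],[-15,-3,15,0],[-36,-7.5,14,0],[-43,-9,8,0],[-43,-9,4,0],[-43,-9,2.5,0],[-43,-9,2,0],[-43,-9,2,0]]

```text
time_s: 10.1
tcp_pos: [0.4646, 0.0035, 0.2023]
tcp_rot: [-0.0, 0.63, 0.777, -0.0]
ft_force: [-2.1, 0.2, 4.2]
grip_width: 0.0004
```

Call:
step_arm:
  increments:
    - [[4,0.8,0.1,0],[9,1.8,0.1,0],[14,2.9,0.1,0],[19,3.9,0.1,0],[24,4.9,0,0],[28,5.7,0,0],[28,5.7,0,0]]

```text
time_s: 10.8
tcp_pos: [0.4938, 0.0096, 0.2026]
tcp_rot: [0.001, 0.63, 0.777, 0.001]
ft_force: [0.6, 2.4, 4.1]
grip_width: 0.0005
```

```bash
python3 sn.py c6;python3 - <<'E'
import cv2
a=cv2.imread("pics/c6.png")
cv2.imwrite("pics/c6z.png",cv2.resize(a[200:330,170:330],None,fx=4.5,fy=4.5))
E
```

```text
10.85 [0.49358295 0.00956333 0.20259165] [1.17162365 1.67227463 4.46694095]
```

View pics/c6z.png

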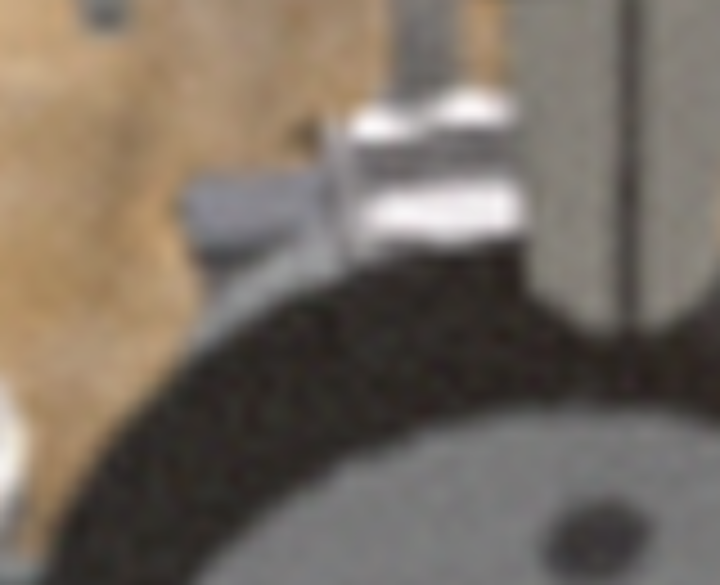

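Call:
step_arm:
  increments:
    - [[0,0,15,0],[0,5,35,0],[-3,25,45,0],[-10,65,45,0],[-18,110,45,0],[-26,155,45,0],[-34,200,30,0],[-42,245,5,0],[-48,282,-20,0],[-50,297,-43,0]]
  jaw: 60

```text
time_s: 11.85
tcp_pos: [0.4409, 0.31, 0.1578]
tcp_rot: [-0.0, 0.628, 0.778, 0.0]
ft_force: [-0.1, -0.4, -0.2]
grip_width: 0.0601
```

Run:
```python
from h import *
s=viewer.snapshot("side")[:,:,::-1];t=viewer.snapshot("top")[:,:,::-1]
a=cv2.resize(s[120:265,225:365],None,fx=3,fy=3,interpolation=cv2.INTER_CUBIC)
b=cv2.resize(t[170:280,240:380],(370,435),interpolation=cv2.INTER_CUBIC)
cv2.imwrite("pics/s7.png",s);cv2.imwrite("pics/t7.png",t)
b=cv2.resize(t[180:255,305:370],None,fx=5.8,fy=5.8,interpolation=cv2.INTER_CUBIC)
cv2.imwrite("pics/c7.png",np.hstack([a,b]) if a.shape[0]==b.shape[0] else np.hstack([a,cv2.resize(b,(377,435))]))
S=bot.read_state();print(S['time_s'],S['tcp_pos'],S['ft_force'],S['grip_width'])
```

```text
11.95 [0.44024695 0.30742929 0.1565433 ] [-0.00123579 -0.33879789 -0.39033848] 0.05994858881638484
```

View pics/c7.png

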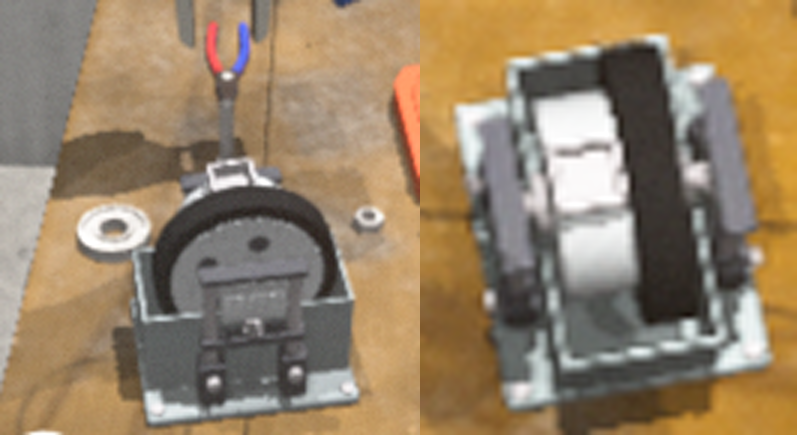

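Run:
```python
from geo import *
t=cv2.imread("pics/t7.png");s=cv2.imread("pics/s7.png")
b=cv2.resize(t[190:230,315:355],None,fx=10,fy=10,interpolation=cv2.INTER_CUBIC)
a=cv2.resize(s[160:200,280:320],None,fx=10,fy=10,interpolation=cv2.INTER_CUBIC)
o=np.hstack([a,b]);cv2.imwrite("pics/c8.png",o)
for d in(-10,-5,0,5):
    print(d,[tuple(np.round((proj("side",p)-[280,160]+.5)*10)) for p in cup(np.radians(d))],[tuple(np.round((proj("top",p)-[315,190]+.5)*10)+[400,0]) for p in cup(np.radians(d))])
```

```text
-10 [(np.float64(129.0), np.float64(247.0)), (np.float64(280.0), np.float64(212.0)), (np.float64(257.0), np.float64(118.0)), (np.float64(109.0), np.float64(153.0))] [(np.float64(672.0), np.float64(273.0)), (np.float64(651.0), np.float64(151.0)), (np.float64(529.0), np.float64(171.0)), (np.float64(550.0), np.float64(294.0))]
-5 [(np.float64(153.0), np.float64(237.0)), (np.float64(306.0), np.float64(212.0)), (np.float64(282.0), np.float64(119.0)), (np.float64(133.0), np.float64(143.0))] [(np.float64(669.0), np.float64(252.0)), (np.float64(647.0), np.float64(131.0)), (np.float64(525.0), np.float64(152.0)), (np.float64(546.0), np.float64(273.0))]
0 [(np.float64(178.0), np.float64(228.0)), (np.float64(332.0), np.float64(214.0)), (np.float64(307.0), np.float64(121.0)), (np.float64(157.0), np.float64(134.0))] [(np.float64(666.0), np.float64(231.0)), (np.float64(644.0), np.float64(113.0)), (np.float64(522.0), np.float64(133.0)), (np.float64(543.0), np.float64(252.0))]
5 [(np.float64(204.0), np.float64(222.0)), (np.float64(357.0), np.float64(218.0)), (np.float64(331.0), np.float64(125.0)), (np.float64(182.0), np.float64(128.0))] [(np.float64(662.0), np.float64(210.0)), (np.float64(640.0), np.float64(95.0)), (np.float64(518.0), np.float64(115.0)), (np.float64(539.0), np.float64(231.0))]
```

View pics/c8.png

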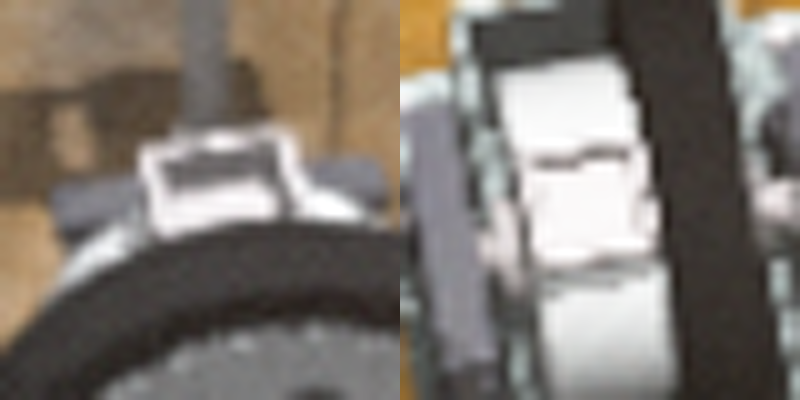

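Call:
step_arm:
  increments:
    - [[0,-20,25,0],[4,-60,60,0],[9,-105,80,0],[14,-150,85,0],[19,-195,85,0],[24,-240,85,0],[30,-280,80,0],[33.5,-300.5,70,0],[33.5,-300.5,58,0],[33.5,-300.5,52,0]]
  jaw: 0

```text
time_s: 12.95
tcp_pos: [0.4751, 0.0031, 0.2117]
tcp_rot: [0.0, 0.632, 0.775, -0.0]
ft_force: [0.4, -0.2, -0.2]
grip_width: 0.0006
```

Call:
step_arm:
  increments:
    - [[0,0,-4,0],[0,0,-7,0],[0,0,-9,0],[0,0,-9,0],[2,0.4,-9,0],[4.6,1,-9,0],[4.6,1,-9,0],[4.6,1,-4,0],[4.6,1,8,0]]

```text
time_s: 13.85
tcp_pos: [0.4797, 0.0067, 0.2193]
tcp_rot: [-0.001, 0.63, 0.777, -0.001]
ft_force: [0.5, 0.3, 0.2]
grip_width: 0.0005
```

Call:
step_arm:
  increments:
    - [[0,5,25,0],[-3,25,33,0],[-10,65,35,0],[-18,110,35,0],[-24,155,35,0],[-28,200,20,0],[-32,245,-5,0],[-35,282,-30,0],[-36,298,-53,0],[-36,298,-53,0]]
  jaw: 60

```text
time_s: 14.85
tcp_pos: [0.4424, 0.3068, 0.1644]
tcp_rot: [-0.001, 0.628, 0.778, -0.002]
ft_force: [-0.4, 0.3, -0.4]
grip_width: 0.0595
```

Run:
```python
from h import *
s=viewer.snapshot("side")[:,:,::-1];t=viewer.snapshot("top")[:,:,::-1]
cv2.imwrite("pics/s9.png",s);cv2.imwrite("pics/t9.png",t)
b=cv2.resize(t[190:230,315:355],None,fx=10,fy=10,interpolation=cv2.INTER_CUBIC)
a=cv2.resize(s[160:200,280:320],None,fx=10,fy=10,interpolation=cv2.INTER_CUBIC)
cv2.imwrite("pics/c9.png",np.hstack([a,b]))
S=bot.read_state();print(S['time_s'],S['tcp_pos'],S['ft_force'],S['grip_width'])
```

```text
14.95 [0.44435283 0.30386559 0.16689519] [0.03390147 0.40908161 0.02447653] 0.05997384265268314
```

View pics/c9.png

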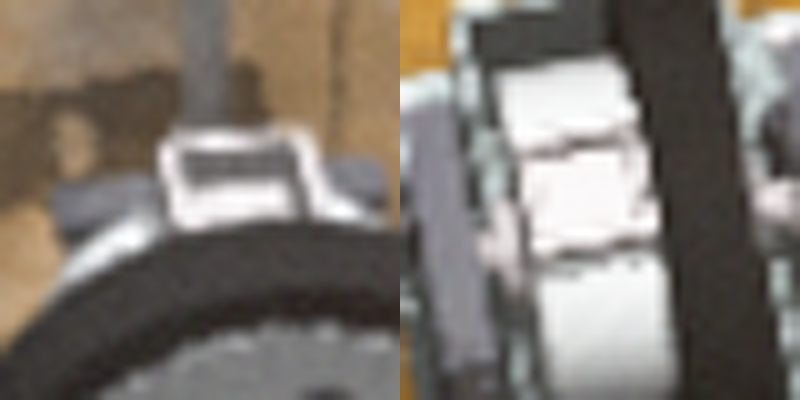

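Call:
step_arm:
  increments:
    - [[0,3,-20,0],[0,3,-50,0],[0,3,-80,0],[0,3,-105,0],[0,3,-117,0],[0,3,-121,0],[0,3,-121,0],[0,3,-121,0]]

```text
time_s: 15.75
tcp_pos: [0.4452, 0.3077, 0.0467]
tcp_rot: [0.0, 0.63, 0.776, 0.001]
ft_force: [-0.7, 0.0, 0.1]
grip_width: 0.0601
```

Run:
```python
from h import *
s=viewer.snapshot("side")[:,:,::-1]
S=bot.read_state();print(S['time_s'],S['tcp_pos'],S['ft_force'],S['grip_width'])
p=S['tcp_pos'];print(proj("side",p),proj("side",[.4435,.307,.085]))
a=cv2.resize(s[110:190,260:340],None,fx=7,fy=7,interpolation=cv2.INTER_CUBIC)
cv2.imwrite("pics/c10.png",a)
```

```text
15.8 [0.44504415 0.30786725 0.04665543] [ 0.07245948 -0.95742215 -0.91877066] 0.060098676319910865
[300.34534737 163.48628974] [299.8078167 153.7078362]
```

View pics/c10.png

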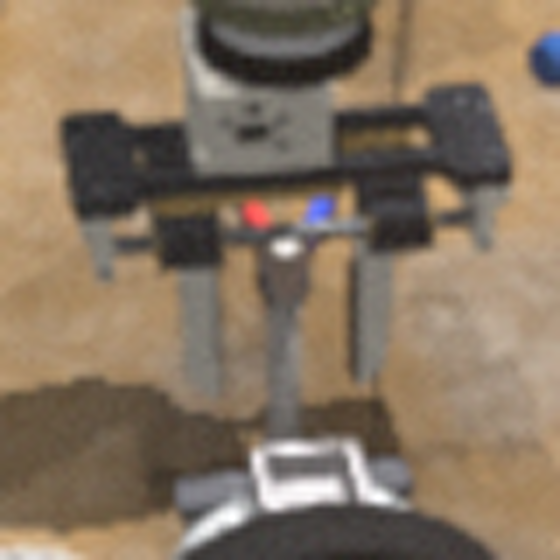

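Call:
step_arm:
  increments:
    - [[0,0,0,0],[0,0,0,0],[0,0,0,0],[0,0,0,0],[0,0,0,0],[0,0,0,0],[0,0,0,0]]
  jaw: 0
  newtons: 30

```text
time_s: 16.5
tcp_pos: [0.4444, 0.3076, 0.0454]
tcp_rot: [0.0, 0.63, 0.777, -0.0]
ft_force: [-0.2, 0.7, 0.1]
grip_width: 0.0145
```

Call:
step_arm:
  increments:
    - [[0,0,10,0],[0,0,35,0],[0,0,70,0],[0,0,110,0],[0,0,150,0],[0,0,185,0],[0,0,205,0],[0,0,214,0],[0,0,214,0]]

```text
time_s: 17.4
tcp_pos: [0.4445, 0.3078, 0.2605]
tcp_rot: [-0.0, 0.63, 0.777, 0.001]
ft_force: [1.3, 0.5, -2.5]
grip_width: 0.0146
```

Run:
```python
from h import *
s=viewer.snapshot("side")[:,:,::-1];t=viewer.snapshot("top")[:,:,::-1]
S=bot.read_state();print(S['time_s'],S['tcp_pos'],S['ft_force'],S['grip_width'],S['qpos'])
p=S['tcp_pos'];print(proj("side",p))
q=proj("side",p-[0,0,.046]);print(q)
u,v=q.astype(int)
a=cv2.resize(s[v-60:v+30,u-45:u+45],None,fx=6,fy=6,interpolation=cv2.INTER_CUBIC)
cv2.imwrite("pics/c11.png",a);print(u,v)
```

```text
17.5 [0.44385168 0.30735454 0.25863019] [ 0.38767112 -0.4013465  -1.00920353] 0.01419379788092249 [-1.00396577  0.34634783  0.39467697  1.99522921 -0.1771333   0.83388139
 -0.3028624 ]
[299.77012365 104.25029408]
[299.8143049  118.10302814]
299 118
```

View pics/c11.png

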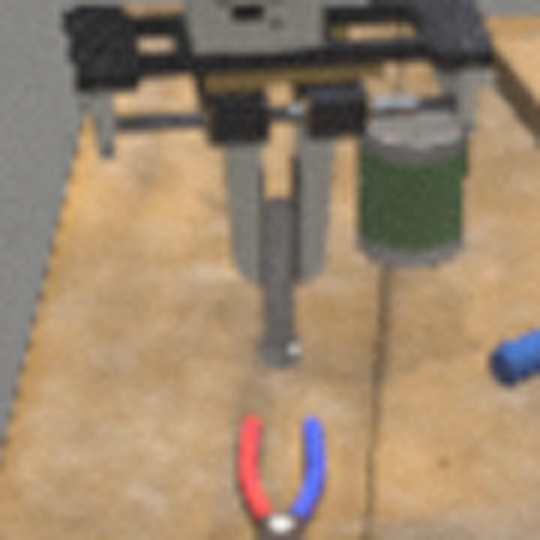

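Call:
step_arm:
  increments:
    - [[2,-15,5,0],[5,-50,8,0],[9,-95,8,0],[14,-140,8,0],[18,-185,8,0],[22,-222,8,0],[25,-248,8,0],[26,-260,8,0],[26,-262,5,0],[26,-262,3,0]]

```text
time_s: 18.5
tcp_pos: [0.4701, 0.0461, 0.2618]
tcp_rot: [-0.0, 0.63, 0.777, -0.0]
ft_force: [-0.1, -1.0, -1.7]
grip_width: 0.0142
```

```bash
cat > sn2.py <<'E'
import sys
from geo import *
s=viewer.snapshot("side")[:,:,::-1]
S=bot.read_state();print(S['time_s'],S['tcp_pos'],S['ft_force'],S['moment'],S['grip_width'])
p=S['tcp_pos'];b=p-[0,0,.0455]
print("bolt bottom crop px",(proj("side",b)-[270,120]+.5)*8)
a=cv2.resize(s[120:195,270:335],None,fx=8,fy=8,interpolation=cv2.INTER_CUBIC)
cv2.imwrite(f"pics/{sys.argv[1]}.png",a)
E
python3 sn2.py c12
```

```text
18.55 [0.46999877 0.04668065 0.26158201] [-0.61764636 -0.44561329 -1.00101099] [-0.04248862  0.05184169  0.01170797] 0.014531554138646367
bolt bottom crop px [273.83476996 414.25553454]
```

View pics/c12.png

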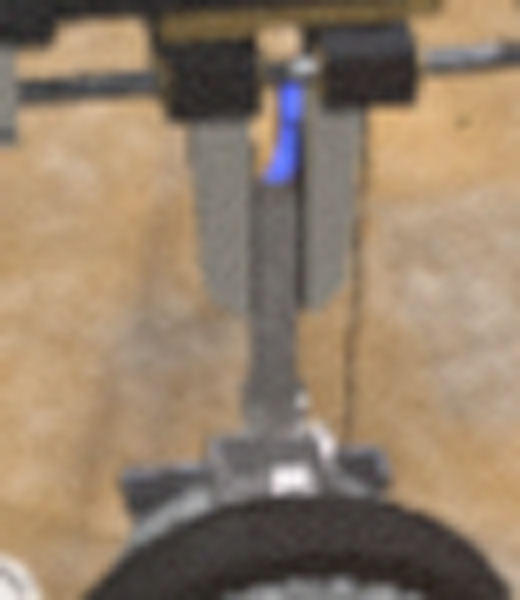

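Run:
```python
from geo import *
m=np.mean([(160,135),(312,130),(178,225),(325,215)],0)/10-.5+[280,160]
print("side",m,plane("side",*m,.199))
print("top",plane("top",333.6,208.4,.199))
print(tri(ray("side",*m),ray("top",333.6,208.4)))
p=[.470,.0467,.199];print((proj("side",p)-[270,120]+.5)*8)
# bolt head observed near-bottom edge (274,430)
p=[.470,.0467-.011,.216];print((proj("side",p)-[270,120]+.5)*8)
```

```text
side [303.875 177.125] [0.47052645 0.04464641 0.199     ]
top [0.46819171 0.04629273 0.199     ]
(array([0.46955874, 0.04649572, 0.19716815]), np.float64(0.0018165180529793178))
[273.70673593 456.95750707]
[271.87196379 435.7668647 ]
```

Call:
step_arm:
  increments:
    - [[0,-1,-4,0],[0,-1,-8,0],[0,-1,-12,0],[0,-1,-16,0],[0,-1,-19,0],[0,-1,-22,0],[0,-1,-22,0]]

```text
time_s: 19.25
tcp_pos: [0.4702, 0.0446, 0.24]
tcp_rot: [-0.0, 0.63, 0.777, -0.0]
ft_force: [0.0, -0.4, -1.2]
grip_width: 0.0146
```

```bash
python3 sn2.py c13
```

```text
19.3 [0.47035921 0.04455334 0.24026725] [-0.50650454 -0.25019523 -0.69391961] [-0.07425429  0.02498222  0.01127601] 0.01460836156234854
bolt bottom crop px [274.42273139 471.63653387]
```

View pics/c13.png

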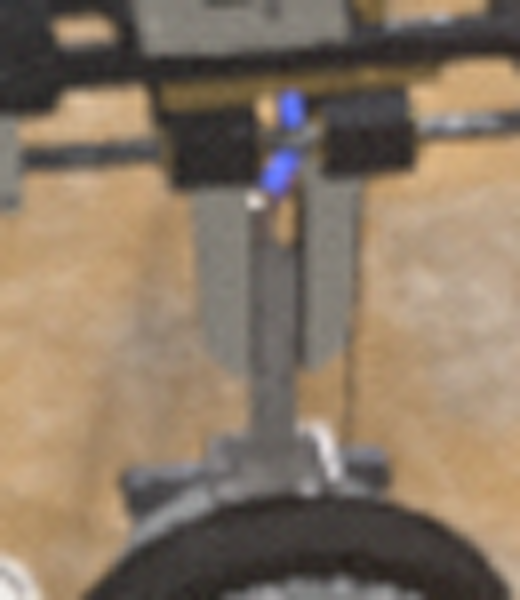

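Call:
step_arm:
  increments:
    - [[0,0,-3,0],[0,0,-5,0],[0,0,-7,0],[0,0,-8,0],[0,0,-8.5,0],[0,0,-8.5,0]]

```text
time_s: 19.9
tcp_pos: [0.4704, 0.0446, 0.2319]
tcp_rot: [0.0, 0.63, 0.777, -0.0]
ft_force: [-0.5, 1.0, -0.7]
grip_width: 0.0145
```

Call:
step_arm:
  increments:
    - [[0,0,-0.5,0],[0,0,-1,0],[0,0,-1.5,0],[0,0,-1.5,0],[0,0,-1.5,0]]

```text
time_s: 20.4
tcp_pos: [0.4704, 0.0446, 0.2304]
tcp_rot: [0.0, 0.63, 0.777, -0.0]
ft_force: [-0.4, -0.3, -1.7]
grip_width: 0.0146
```

Call:
step_arm:
  increments:
    - [[0,0,-0.5,0],[0,0,-1,0],[0,0,-1,0],[0,0,-1,0]]

```text
time_s: 20.8
tcp_pos: [0.4704, 0.0446, 0.2294]
tcp_rot: [-0.0, 0.63, 0.777, -0.0]
ft_force: [-0.1, 0.1, -0.6]
grip_width: 0.0147
```

```bash
python3 sn2.py c14
```

```text
20.85 [0.47042559 0.04459361 0.22941596] [ 0.60675275  0.09361844 -0.51445071] [-0.0698574   0.08539091  0.03169611] 0.014573338388042822
bolt bottom crop px [274.54816503 498.20784293]
```

Call:
step_arm:
  increments:
    - [[0,0,-0.5,0],[0,0,-1,0],[0,0,-1,0],[0,0,-1,0]]

```text
time_s: 21.25
tcp_pos: [0.4705, 0.0446, 0.2285]
tcp_rot: [0.0, 0.63, 0.777, 0.0]
ft_force: [-0.5, -0.1, 3.0]
grip_width: 0.0148
```

```bash
python3 sn2.py c15
```

```text
21.3 [0.47047896 0.0446181  0.22853614] [-1.00463921 -0.67345177  2.69540613] [-0.05943657  0.23687819  0.0311231 ] 0.014308272145174394
bolt bottom crop px [274.71161846 500.31311304]
```

View pics/c15.png

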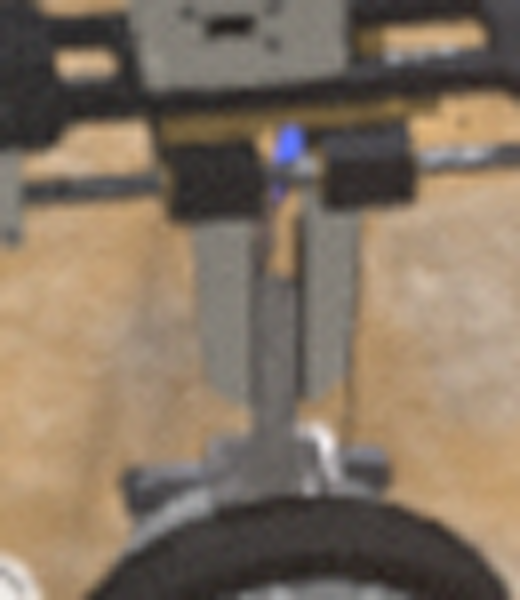

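Call:
step_arm:
  increments:
    - [[0,0,0.3,0],[0,0,0.3,0],[0,0,0.3,0],[0,0,0.3,0],[0,0,0.3,0]]
  jaw: 45

```text
time_s: 21.8
tcp_pos: [0.4704, 0.0446, 0.2287]
tcp_rot: [-0.0, 0.63, 0.777, -0.0]
ft_force: [-0.4, -0.1, -0.5]
grip_width: 0.0443
```

```bash
python3 sn2.py c16
```

```text
21.85 [0.47037364 0.044625   0.22866345] [ 0.25487403 -0.02817374 -0.10054774] [-0.11317855  0.05341452 -0.04466693] 0.04476729367477269
bolt bottom crop px [274.38540386 499.97682981]
```

View pics/c16.png

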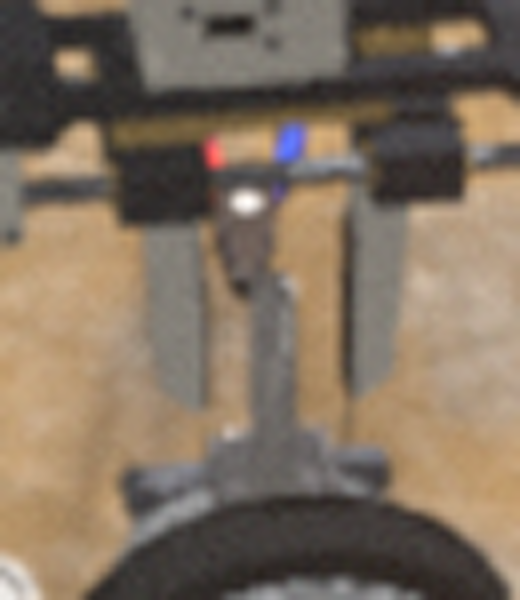

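The bolt stands free between the fingers. I'll retreat straight up, then away.

Call:
step_arm:
  increments:
    - [[0,0,5,0],[0,0,20,0],[0,0,45,0],[0,0,75,0],[0,0,105,0],[-2,20,115,0],[-8,60,115,0],[-16,105,115,0],[-22,150,115,0],[-26,190,115,0]]

```text
time_s: 22.85
tcp_pos: [0.4437, 0.2367, 0.3443]
tcp_rot: [-0.0, 0.63, 0.777, 0.0]
ft_force: [1.7, -0.3, 0.3]
grip_width: 0.0452
```

Call:
step_arm:
  increments:
    - [[-2,35,0,0],[-4,70,0,0],[-6,95,0,0],[-6,100,0,0],[-6,100,0,0]]

```text
time_s: 23.35
tcp_pos: [0.4383, 0.3349, 0.3436]
tcp_rot: [0.0, 0.63, 0.777, -0.0]
ft_force: [-0.2, -0.9, -0.0]
grip_width: 0.0448
```

Run:
```python
from h import *
s=viewer.snapshot("side")[:,:,::-1];t=viewer.snapshot("top")[:,:,::-1]
b=cv2.resize(t[170:260,300:370],None,fx=5,fy=5,interpolation=cv2.INTER_CUBIC)
a=cv2.resize(s[125:215,260:340],None,fx=5,fy=5,interpolation=cv2.INTER_CUBIC)
cv2.imwrite("pics/c17.png",np.hstack([a,b]));cv2.imwrite("pics/t17.png",t)
S=bot.read_state();print(S['time_s'],S['tcp_pos'],S['ft_force'],S['grip_width'])
```

```text
23.45 [0.43873957 0.33311536 0.34385742] [ 0.55105808 -0.43366842  0.27133461] 0.04496266314653184
```

View pics/c17.png

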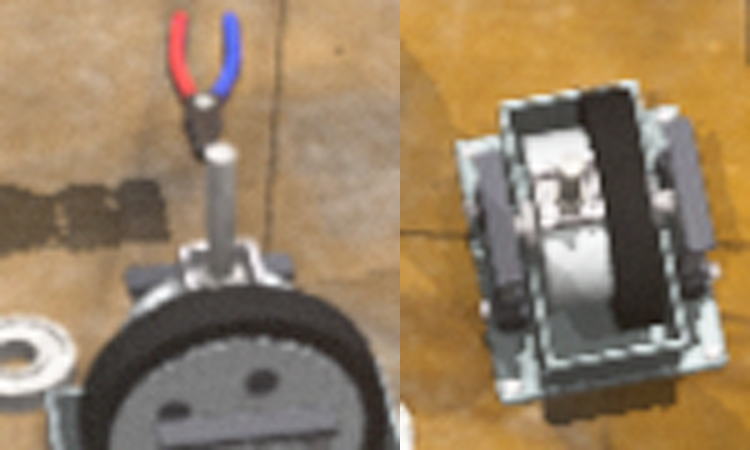

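View pics/t17.png

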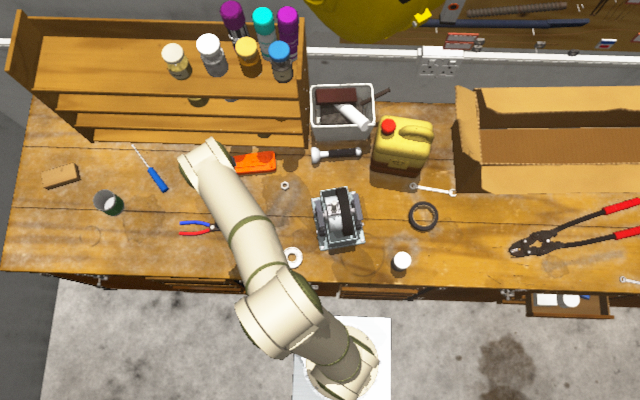

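The bolt stands upright in the pocket: in the side crop its top is at (221,152) and the cup at (183–265,245). The cup's left corner is within about 1 px of where it was before placing, and the bystanders look unmoved. I'm handing in.

```bash
python3 -c "
from bench import bot
print(bot.hand_in())"
```

```text
the job is handed in; nothing more can be done
None
```

I turned the wheel until the pocket stood at the top, then stood the bolt head down in it and handed in at about 23.5 s. No verdict was reported.

- **Wheel:** I found the tread's top by touch at about 205 mm. The wheel took several light fingertip strokes, then a 4–5 mm nudge when the pictures showed the pocket about 3–4° short. The highest force I read was 4.6 N, but I only read it at the end of each call, so brief peaks between readings went unseen.
- **Pocket angle:** After the nudge both views put the pocket at roughly 0°, give or take 2°. The limit is about 7°. Before placing, the two views agreed on its position to about 2 mm.
- **Bolt:** The floor pushed back with about 3–4 N at the expected height. I released it there and backed the gripper straight up.
- **Last checks:** The final pictures show the bolt upright in the cup, the cup within about 1 px of where it was before placing, and the arm clear of everything. The bystanders look unmoved by eye; I did not measure them, and the arm hid part of the bench in the top view.

No check failed. The largest disagreement was between the two views when I first located the stand. It was about 4 mm for the guard and 8 mm for the plate, and I averaged the guard readings.

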